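Screw the bench magnifier's pillar into its foot

TASK

Put up the pillar of the bench magnifier: take it from its slanted wooden rest, stand it foot down in the deep bored socket of the magnifier's foot, and let go of it so that it can be taken afresh by its head for turning. Then feel for the start of the thread at the bottom of the socket and screw the pillar in, clockwise, until its collar sits flush on the socket's rim and the pillar stands straight. Leave the lens arm, the wax tin and the cream stone where they are.

Things in the scene. Friction and masses are not known exactly. Their poses are not given: they have to be found in the camera images.
- pillar: loose metal pillar, 148 mm long, 0.2 to 0.5 kg, centre of mass about 60 mm from the foot; origin in the middle of the foot's end face, z along the pillar to its top. From the foot: core 21 mm across to z = 27 mm, then a guide 33 mm across (lower edge bevelled) to 78 mm, a collar, a shank to the top. It starts in the wooden rest, foot down, its axis 30 degrees from level
- pillar_collar (a point): on the pillar's axis at the underside of its collar, 78 mm from the foot. The collar is 50 mm across, 8 mm thick. Three thread lugs stand on the core, 120 degrees apart, 33 mm across over them, centred 7.5 mm above the foot
- pillar_rest: fixed beech V-rest, 120 x 66 mm, about 70 mm high; origin in the middle of its underside, z up. The pillar lies above its x axis, foot towards +x, top towards -x and raised; the V holds only the guide below the collar, the shank beyond the collar overhangs freely
- magnifier_foot: fixed round grey foot of the magnifier, 110 mm across, with a boss 57 mm across that rises to 95 mm above the table; origin in the middle of its underside, z up. A wooden tool chest, 0.21 m high, stands 0.11 m or more from its axis on the side towards -x and +y, a drawer of it (to 0.14 m high) open by 2 cm, knob 2 cm more: keep tilted grippers and wrists from leaning that way
- socket_mouth (a point): centre of the socket's mouth in the boss's top face, z up. The bore below is round, 36.4 mm across, 83 mm deep, its mouth bevelled to 43 mm; the ring-shaped top face is 7 mm wide
- lens_arm: loose magnifier lens, 82 mm across in a black ring, with a steel arm and a black clamp ring, lying flat, 187 mm long, 16 mm high; origin under the lens's centre, x along the arm
- polish_tin: loose round tin of polishing wax with a dark green lid, 72 mm across, 35 mm high; origin in the middle of its underside
- cream_blank: loose cream stone seal blank standing upright, 19 x 19 x 56 mm; origin in the middle of its underside
- pillar_head (a point): middle of the pillar's top end, 148 mm from the foot. The aluminium shank below it, 24 mm across, reaches 62 mm down to the collar; its upper 28 mm are knurled (the head)
- socket_thread_top (a point): on the bore's axis 54 mm below the mouth, where its dark steel thread ribs begin: three starts, right-hand, 33 mm advance a turn, 1.5 mm axial play. Where the starts lie round the bore differs each time and is not given: a pillar lowered in rests on the ribs with its collar 10 to 22 mm above the mouth, then sinks 0.09 mm per degree clockwise (from above) till the collar seats

How it is judged:
By the outcome, as a careful person would: the job done as asked, in the order asked, and still so for the second after the job is handed in, with the robot touching nothing.
It also fails if it takes over 58 s, if anything falls off the work surface, if the arm or the gripper's body presses on something with over 40 N, if the wrist force passes 120 N, or if a joint passes its speed limit or range.

ROBOT

A 6-joint arm with a two-finger parallel gripper is mounted at the origin on a cart in front of the work surface, level with it; the furniture and walls round the work are solid. World frame = base frame: x ahead of the robot, y to its left, z up, the work surface at z = 0. Lengths are in m, angles in rad, forces in N, time in s.
With the tool pointing down it reaches from about 0.25 to 0.725 m from the base axis. Payload 4 kg.
Tool frame: the origin (TCP) lies on the centre line of the jaws, within the pads' length; the fingertips stand ahead of it and the grasp point (between the pads) lies 11 mm behind it (bot.tip_extent is the z of the fingertips in the tool frame, in m); z points along the fingers, y is the direction in which the jaws open and shut (so a half turn about z gives the same grasp; the last joint's range is limited). The gripper opens to 85 mm and grips with 20 to 120 N. Pads are 22 mm wide; open, the fingers measure 114 mm over their backs; the gripper's body (76 mm by 85 mm) begins 54 mm behind the grasp point. The pads swing forward as they close: fully open they stand 13 mm farther back than shut.
Start: joints at [-1.347, 0.241, 0.005, 1.335, 0, 1.571], TCP at [0.111, -0.488, 0.239] pointing down, gripper open.
Joint ranges: [-2.72, 2.72], [-1.05, 1.87], [-1.09, 1.28], [-1.99, 2.15], [-1.42, 1.44], [-3.14, 3.14]. Speed limits (rad/s): [2.79, 2.79, 3.14, 3.14, 3.14, 3.14].

INTERFACE

Orientations are given as a unit quaternion [x, y, z, w].
In Python, from workcell import bot gives the robot as it stands.
- The arm moves only by the shell command python3 -m jog 'ROWS'. ROWS is JSON, a list that holds one entry, the list of rows, each a list of 7 numbers: the shift along the world's x, y, z in m, then the turn, a rotation vector about the world's x, y, z in degrees, then the closure in counts, from 0 (fully open) to 255 (shut). In form: [[[tx, ty, tz, ax, ay, az, fingers], ...]]. A call has 1 to 10 rows; each row is the pose to reach, as a shift and turn from the pose commanded when the call began; what a row does not reach only later rows make up. A row lasts 1/12 s, in which the tool goes at most 41.7 mm and 7.16 degrees, less where a joint would pass 70% of its speed; a pose out of reach is approached as far as the arm can. A call with a gripper value outside its range is refused whole. The fingers move at their own pace and stop on an object; the grip force is fixed at half the most. Time passes only in rows, so rows that repeat a pose let the fingers close. It gives the time, the measured TCP pose, the force and the opening at its end, in the units of the state.
- bot.get_obs(): the state, without advancing time (a new reading comes with each control period).
- bot.camera(name): name is "side" or "top" or "wrist"; returns the picture (420x560x3 uint8, blue, green, red); there is no depth.
- bot.camera_model(name): a dict with "K" (3x3 intrinsics, pixels), "k1" (the pictures are not rectified: a ray, as slopes to the right and down, at radius r is drawn at 1 + k1 r^2 times it, then the intrinsics apply), "T" (4x4, takes a point from camera to world coordinates). Camera axes: x right, y down, z forward; pixel columns grow to the right and rows downward; lengths in m; the calibration is good to about 2 mm. A picture is of the moment at which its call begins: read the wrist's pose just before it. camera_model takes no time and is no camera call; for the wrist camera it gives the pose at the moment of the call.
- bot.job_done(): hands the job in, once; it reports no verdict.
The state is a dict: "clock": time; "joint_pos": joint angles; "joint_vel": joint speeds; "tau": joint torques, N m; "eef_pos": TCP position; "tool_rot": TCP orientation; "ft_force": force on the tool from outside, world axes, zero at the start; "ft_torque": the same for the moment, N m; "grip_width": finger opening in m.
Only numpy, scipy, OpenCV 4.12 (cv2) and the standard library are available. Lean on these libraries where they do the work, as an engineer would, in place of code of your own. Each camera call takes 0.05 s, during which the arm holds its last target. There are 200 camera calls.

## Working session

There is one attempt and no reset: what is moved stays moved. The work goes in short steps, Python scripts to look and compute and a shell command to move; the robot and the scene stay as the last step left them, time stands still between calls to the robot, and variables do not carry over. Pictures are saved under pics/ and viewed, about 8 in all and at most 12, crops included, and the job is handed in when it is done.

```bash
mkdir -p pics; ls; cat > h.py <<'E'
import numpy as np, cv2
from workcell import bot
def ray(cam,u,v,m=None):
    m=m or bot.camera_model(cam);K=np.array(m["K"]);T=np.array(m["T"])
    d=np.array([(u-K[0,2])/K[0,0],(v-K[1,2])/K[1,1]]);s=d.copy()
    for _ in range(20): s=d/(1+m["k1"]*(s@s))
    r=T[:3,:3]@np.array([s[0],s[1],1]);return T[:3,3],r/np.linalg.norm(r)
def onz(cam,u,v,z,m=None):
    o,r=ray(cam,u,v,m);return o+r*(z-o[2])/r[2]
def tri(c1,p1,c2,p2):
    o1,r1=ray(c1,*p1);o2,r2=ray(c2,*p2)
    A=np.stack([r1,-r2],1);t=np.linalg.lstsq(A,o2-o1,rcond=None)[0]
    a,b=o1+t[0]*r1,o2+t[1]*r2;return (a+b)/2,np.linalg.norm(a-b)
def px(cam,P,m=None):
    m=m or bot.camera_model(cam);K=np.array(m["K"]);T=np.array(m["T"])
    c=T[:3,:3].T@(np.array(P)-T[:3,3]);s=c[:2]/c[2];s=s*(1+m["k1"]*(s@s));return K[:2,:2]@s+K[:2,2]
E
python3 - <<'E'
from h import *
for n in("side","top"):
    im=bot.camera(n);cv2.imwrite(f"pics/{n}0.png",im);m=bot.camera_model(n);print(n,np.round(m["K"],1).tolist(),m["k1"],np.round(m["T"],3).tolist())
print(bot.get_obs(),bot.tip_extent)
E
```

```text
pics
side [[438.1, 0.0, 287.4], [0.0, 438.1, 207.6], [0.0, 0.0, 1.0]] 0.025958491638517753 [[-0.973, -0.094, 0.21, 0.46], [-0.23, 0.437, -0.869, 0.602], [-0.01, -0.894, -0.447, 0.468], [0.0, 0.0, 0.0, 1.0]]
top [[510.7, 0.0, 271.9], [0.0, 510.7, 216.1], [0.0, 0.0, 1.0]] 0.03210918983545368 [[0.014, -0.984, 0.178, 0.458], [-1.0, -0.014, -0.0, -0.143], [0.003, -0.178, -0.984, 0.91], [0.0, 0.0, 0.0, 1.0]]
{'clock': 0.1, 'joint_pos': array([-1.34697584e+00,  2.41306336e-01,  3.89228460e-03,  1.33519957e+00,
       -2.33875097e-05,  1.57077374e+00]), 'joint_vel': array([ 0.00193419, -0.004078  ,  0.00368273, -0.00081907,  0.0006755 ,
        0.00033237]), 'tau': array([ 2.23043794e-04, -3.73138261e+01,  2.53009325e+01,  1.08457959e-02,
        2.79189476e-05,  3.07360281e-06]), 'eef_pos': array([ 0.11085286, -0.48700876,  0.23853032]), 'tool_rot': array([ 9.93742908e-01,  1.11687986e-01, -1.13085347e-04, -9.01659642e-04]), 'ft_force': array([-0.99944094, -0.03067837, -0.05703951]), 'ft_torque': array([ 0.00457024,  0.02355362, -0.00766129]), 'grip_width': 0.08490622676945128} 0.008
```

View pics/side0.png

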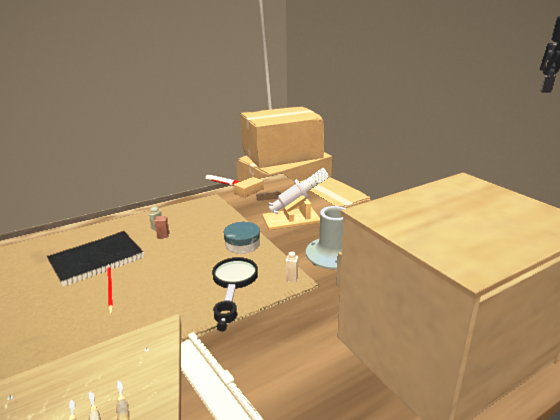

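View pics/top0.png

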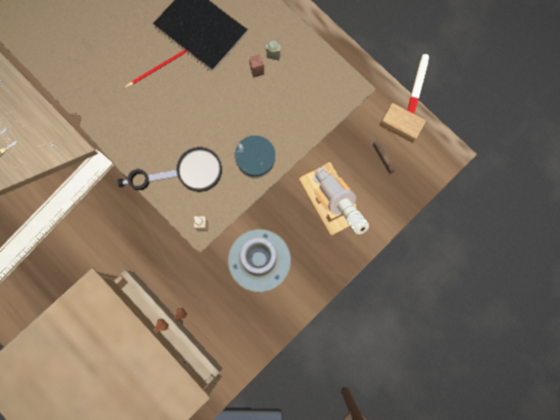

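Top view: rest and pillar around (335,200) with the head at about (358,222), and the socket mouth at about (259,256). Side view: head about (322,176), foot about (275,203). I'll enlarge both.

```bash
python3 - <<'E'
from h import *
t=cv2.imread("pics/top0.png")[150:300,220:380];s=cv2.imread("pics/side0.png")[155:275,250:360]
a=cv2.resize(t,None,fx=2.5*1,fy=2.5,interpolation=3);b=cv2.resize(s,None,fx=3.5,fy=3.5,interpolation=3)
o=np.zeros((max(a.shape[0],b.shape[0]),a.shape[1]+b.shape[1],3),np.uint8);o[:a.shape[0],:a.shape[1]]=a;o[:b.shape[0],a.shape[1]:]=b
print(o.shape);cv2.imwrite("pics/c.png",o)
E
```

```text
(420, 785, 3)
```

View pics/c.png

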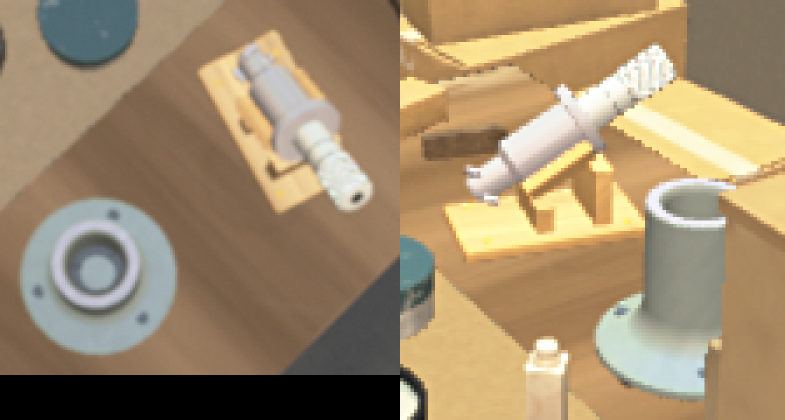

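```bash
python3 - <<'E'
from h import *
H=tri("top",(361.5,227.5),"side",(325,173));F=tri("top",(318.8,172),"side",(272.5,208.5));C=tri("top",(342.4,198.8),"side",(301,189))
print(H,F,C)
a=H[0]-F[0];print(np.linalg.norm(a),np.degrees(np.arcsin(a[2]/np.linalg.norm(a))),np.degrees(np.arctan2(a[1],a[0])))
print("mouth",onz("top",258.8,256.4,.095),"base",onz("top",259.6,260.8,.0))
for q in [(200,70),(258,30),(280,212),(340,178)]: print(onz("top",q[0]/2.5+220,q[1]/2.5+150,.01))
im=bot.camera("wrist")
E
```

```text
(array([ 0.58777893, -0.28620284,  0.1050045 ]), np.float64(0.0009913906073713116)) (array([ 0.69451361, -0.2249861 ,  0.03712075]), np.float64(0.0031832464704748408)) (array([ 0.63857182, -0.26092275,  0.07345866]), np.float64(0.003794119859196802))
0.14052752537661448 28.885688999147195 -150.163952516784
mouth [ 0.53977535 -0.12318286  0.095     ] base [ 0.54145446 -0.12244553  0.        ]
[ 0.69182326 -0.19322271  0.01      ]
[ 0.72247814 -0.23540161  0.01      ]
[ 0.58861174 -0.25053449  0.01      ]
[ 0.61376219 -0.29354067  0.01      ]
```

```bash
cat >> h.py <<'E'
from scipy.spatial.transform import Rotation as R
def pose(): o=bot.get_obs();return o,R.from_quat(o["tool_rot"])
def target(h,yaz):
    z=-np.array(h);y=np.array([np.cos(np.radians(yaz)),np.sin(np.radians(yaz)),0]);y-=z*(y@z);y/=np.linalg.norm(y)
    return R.from_matrix(np.stack([np.cross(y,z),y,z],1))
def delta(P,Rt):
    o,r=pose();print("shift",np.round(np.array(P)-o["eef_pos"],4),"rot",np.round((Rt*r.inv()).as_rotvec(degrees=True),2),"t",o["clock"])
def hd(az,inc=30):
    a,i=np.radians([az,inc]);return -np.array([np.cos(i)*np.cos(a),np.cos(i)*np.sin(a),-np.sin(i)])
E
python3 - <<'E'
from h import *
delta([.54,-.313,.15],target(hd(29.3),-60.7))
E
```

```text
shift [ 0.4291  0.1741 -0.0886] rot [ 21.55 -56.2   14.89] t 0.15
```

```bash
python3 -m jog '[[[0.04,0.016,0,2.1,-5.6,1.5,0],[0.08,0.032,0,4.2,-11.2,3,0],[0.12,0.05,0,6.3,-16.8,4.5,0],[0.16,0.066,0,8.4,-22.4,6,0],[0.2,0.082,0,10.5,-28,7.5,0],[0.24,0.1,-0.02,13,-34,9,0],[0.28,0.115,-0.03,15,-40,10.5,0],[0.32,0.13,-0.05,17,-46,12,0],[0.36,0.145,-0.07,20,-52,14,0],[0.39,0.16,-0.08,21.5,-56.2,14.9,0]]]'; python3 - <<'E'
from h import *
delta([.54,-.313,.15],target(hd(29.3),-60.7));print(bot.get_obs()["joint_pos"])
E
```

```text
clock: 0.98
eef_pos: [0.4844, -0.335, 0.1641]
tool_rot: [0.837, 0.218, 0.485, -0.127]
ft_force: [-0.3, -1.9, -0.1]
grip_width: 0.0853
shift [ 0.0556  0.022  -0.0141] rot [-0.13  0.16  0.12] t 0.9833
[-1.05549824  0.49954615 -0.25184167  0.80948518  1.05061693  1.5829165 ]
```

```bash
python3 -m jog '[[[0.028,0.012,-0.008,0,0,0,0],[0.055,0.022,-0.014,0,0,0,0],[0.055,0.022,-0.014,0,0,0,0],[0.055,0.022,-0.014,0,0,0,0]]]'; python3 - <<'E'
from h import *
m=bot.camera_model("wrist");im=bot.camera("wrist");s=bot.camera("side")
print(np.round(m["K"],1).tolist(),np.round(m["T"],3).tolist())
import pickle;pickle.dump(m,open("m1.pkl","wb"));cv2.imwrite("pics/w1raw.png",im)
o=np.hstack([im,cv2.resize(s[60:270,250:370],None,fx=2,fy=2,interpolation=3)]);print(o.shape)
cv2.imwrite("pics/w1.png",o);print(bot.get_obs()["eef_pos"], px("wrist",[.588,-.286,.105],m))
E
```

```text
clock: 1.32
eef_pos: [0.5394, -0.3113, 0.1509]
tool_rot: [0.838, 0.22, 0.483, -0.127]
ft_force: [-0.5, 0.2, -0.1]
grip_width: 0.0853
[[365.7, 0.0, 276.9], [0.0, 365.7, 210.6], [0.0, 0.0, 1.0]] [[0.49, -0.634, 0.598, 0.47], [-0.872, -0.355, 0.338, -0.351], [-0.002, -0.687, -0.727, 0.281], [0.0, 0.0, 0.0, 1.0]]
(420, 800, 3)
[ 0.53865692 -0.31314303  0.15200286] [279.09551883 248.86968922]
```

View pics/w1.png

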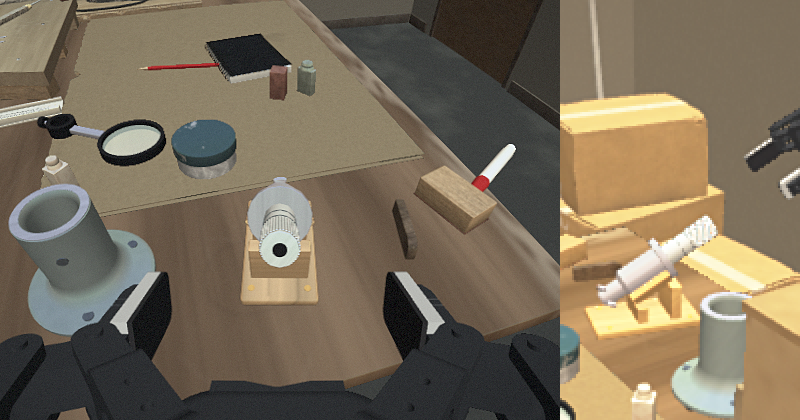

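Wrist view: head end at (279.5,249), against (279.1,248.9) predicted. The pillar runs straight away from the gripper (collar centre about (280,211)), and the socket mouth is at about (49,213).

```bash
python3 - <<'E'
from h import *
import pickle;m=pickle.load(open("m1.pkl","rb"))
H=np.array([.588,-.286,.105])
for az in(27.5,29.3,31): print(az,px("wrist",H-.062*hd(az),m),px("top",H-.062*hd(az)),px("side",H-.062*hd(az)))
print(onz("wrist",49,213,.095,m))
h=hd(29.3);print(px("wrist",H-.062*h+.025*np.array([h[0]*0+.489,-.872,0]),m))
delta(H-.034*h-.011*h,target(h,-60.7))
E
```

```text
27.5 [280.96074545 217.58634134] [342.7389172  201.58866809] [301.49699308 188.64890067]
29.3 [278.75461973 217.56224307] [341.85482551 202.0464513 ] [301.71849283 188.94997771]
31 [276.67122729 217.58654081] [341.03412931 202.50400948] [301.94944443 189.23246847]
[ 0.54167101 -0.1238005   0.095     ]
[311.4311622 217.5433971]
shift [ 0.0833  0.0462 -0.0695] rot [ 0.07 -0.01  0.1 ] t 1.4167
```

```bash
python3 -m jog '[[[0.01,0.005,-0.02,0,0,0,0],[0.03,0.016,-0.035,0,0,0,0],[0.05,0.0275,-0.048,0,0,0,0],[0.07,0.0388,-0.061,0,0,0,0],[0.0833,0.0462,-0.0695,0,0,0,0],[0.0833,0.0462,-0.0695,0,0,0,0],[0.0833,0.0462,-0.0695,0,0,0,0]]]'; python3 - <<'E'
from h import *
m=bot.camera_model("wrist");im=bot.camera("wrist");s=bot.camera("side")
o=np.hstack([im,cv2.resize(s[120:225,250:310+10],None,fx=3.3,fy=3.3,interpolation=3)[:420,:231]])
o=np.zeros((420,791,3),np.uint8);o[:,:560]=im;c=cv2.resize(s[130:225,260:337],None,fx=3,fy=3,interpolation=3);o[:c.shape[0],560:560+c.shape[1]]=c
cv2.imwrite("pics/w2.png",o);H=np.array([.588,-.286,.105]);delta(H-.045*hd(29.3),target(hd(29.3),-60.7));print(px("wrist",H,m))
E
```

```text
clock: 2.0
eef_pos: [0.6217, -0.2672, 0.0823]
tool_rot: [0.838, 0.218, 0.484, -0.126]
ft_force: [-0.5, -0.7, 0.7]
grip_width: 0.0855Traceback (most recent call last):
  File "<stdin>", line 3, in <module>
    return _nx.concatenate(arrs, 1, dtype=dtype, casting=casting)
           ~~~~~~~~~~~~~~~^^^^^^^^^^^^^^^^^^^^^^^^^^^^^^^^^^^^^^^
ValueError: all the input array dimensions except for the concatenation axis must match exactly, but along dimension 0, the array at index 0 has size 420 and the array at index 1 has size 346
```

```bash
python3 -m jog '[[[0,0,0,0,0,0,255],[0,0,0,0,0,0,255],[0,0,0,0,0,0,255],[0,0,0,0,0,0,255],[0,0,0,0,0,0,255],[0,0,0,0,0,0,255],[0,0,0,0,0,0,255],[0,0,0,0,0,0,255],[0,0,0,0,0,0,255],[0,0,0,0,0,0,255]]]'; python3 - <<'E'
from h import *
im=bot.camera("wrist");s=bot.camera("side")
o=np.zeros((420,791,3),np.uint8);o[:,:560]=im;c=cv2.resize(s[130:225,260:337],None,fx=3,fy=3,interpolation=3);o[:c.shape[0],560:560+c.shape[1]]=c
cv2.imwrite("pics/w2.png",o)
E
```

```text
clock: 2.93
eef_pos: [0.6221, -0.267, 0.0829]
tool_rot: [0.838, 0.219, 0.484, -0.125]
ft_force: [-5.1, -1.1, 4.1]
grip_width: 0.0229
```

View pics/w2.png

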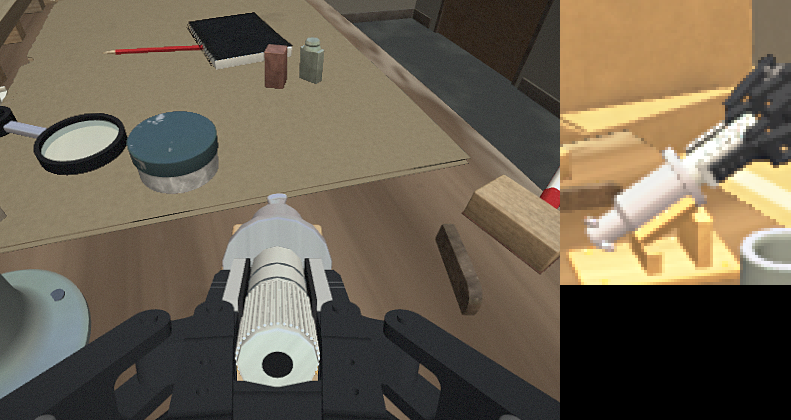

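```bash
python3 -m jog '[[[0.004,0.002,0.008,0,0,0,255],[0.01,0.006,0.02,0,0,0,255],[0.02,0.011,0.04,0,0,0,255],[0.02,0.011,0.07,-2.9,5.2,0,255],[0.015,0.01,0.1,-5.9,10.5,0,255],[0.01,0.01,0.125,-8.8,15.7,0,255],[0,0.01,0.143,-11.8,20.9,0,255],[-0.005,0.015,0.15,-14.7,26.1,0,255],[-0.01,0.02,0.15,-17.6,31.4,0,255],[-0.02,0.03,0.15,-20.6,36.6,0,255]]]'; python3 -m jog '[[[-0.01,0.02,0,-2.9,5.2,0,255],[-0.02,0.04,0,-5.9,10.5,0,255],[-0.03,0.055,0,-8.8,15.7,0,255],[-0.04,0.07,0,-8.8,15.7,0,255],[-0.05,0.09,-0.003,-8.8,15.7,0,255],[-0.055,0.105,-0.005,-8.8,15.7,0,255],[-0.061,0.114,-0.007,-8.8,15.7,0,255],[-0.061,0.114,-0.007,-8.8,15.7,0,255],[-0.061,0.114,-0.007,-8.8,15.7,0,255]]]'; python3 - <<'E'
from h import *
m=bot.camera_model("wrist");im=bot.camera("wrist");s=bot.camera("side");t=bot.camera("top")
cv2.imwrite("pics/s3.png",s);cv2.imwrite("pics/wr3.png",im);cv2.imwrite("pics/t3.png",t)
import pickle;pickle.dump(m,open("m3.pkl","wb"))
o=np.zeros((420,800,3),np.uint8);o[:,:560]=im;c=cv2.resize(s[110:250,275:355],None,fx=3,fy=3,interpolation=3);o[:c.shape[0],560:560+c.shape[1]]=c
cv2.imwrite("pics/w3.png",o);delta([.541,-.123,.225],target([0,0,1],-60.7));print(bot.get_obs())
E
```

```text
clock: 3.87
eef_pos: [0.603, -0.2377, 0.2348]
tool_rot: [0.956, 0.25, 0.151, -0.035]
ft_force: [0.3, -0.1, -3.7]
grip_width: 0.0223
clock: 4.62
eef_pos: [0.5412, -0.1222, 0.2252]
tool_rot: [0.967, 0.254, -0.0, 0.001]
ft_force: [0.7, -0.9, -2.5]
grip_width: 0.0227
shift [-0.0008  0.0005 -0.0005] rot [ 0.16  0.09 -0.03] t 4.7667
{'clock': 4.7667, 'joint_pos': array([-0.22285669,  0.35557056,  0.12749738,  1.34052664, -0.00245057,
        2.40690534]), 'joint_vel': array([-0.00732394,  0.00060245,  0.00122388,  0.00087684,  0.00186213,
        0.00100969]), 'tau': array([ 3.06677492e-01, -4.44313824e+01,  2.62807578e+01,  6.13325683e-03,
        8.49905162e-03, -1.24324328e-03]), 'eef_pos': array([ 0.54177341, -0.12351967,  0.22554184]), 'tool_rot': array([9.67431038e-01, 2.53129372e-01, 4.10287654e-04, 1.59346560e-03]), 'ft_force': array([ 1.08204766, -0.63318351, -3.13912792]), 'ft_torque': array([-0.04416431, -0.02552475,  0.08645197]), 'grip_width': 0.022772791597400636}
```

View pics/w3.png

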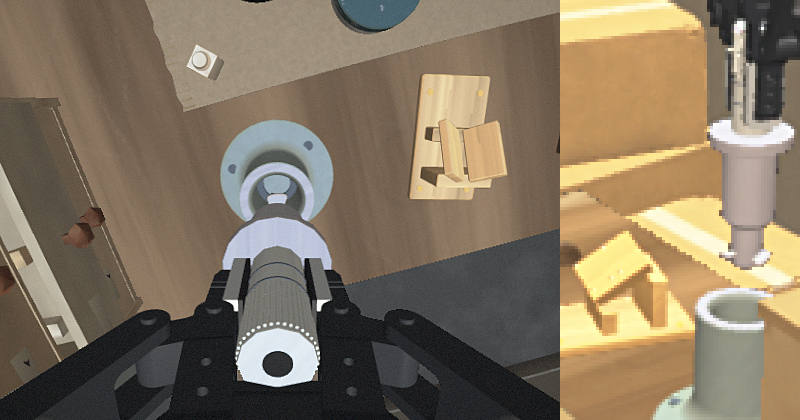

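```bash
python3 - <<'E'
from h import *
import pickle;m=pickle.load(open("m3.pkl","rb"))
B=np.array([.5416,-.1234,0])
for z,n in((.2555+.012,"head"),(.2005,"collar under"),(.2085,"collar top"),(.1225,"foot"),(.1995-.077+.027,"guide low")):
    P=B+[0,0,z];print(n,px("wrist",P,m),px("side",P),px("top",P))
print(px("wrist",[.541,-.123,.095],m))
M=onz("wrist",277,181,.095,m);print(M, px("side",[.541,-.123,.095]),px("side",[.541+.0285,-.123,.095]))
E
python3 - <<'E'
import cv2,numpy as np
im=cv2.imread("pics/wr3.png");s=cv2.imread("pics/s3.png")
o=np.zeros((600,800,3),np.uint8);c=cv2.resize(im[130:270,215:340],None,fx=3.2,fy=3.2,interpolation=3);o[:c.shape[0],:c.shape[1]]=c
c=cv2.resize(s[140:230,300:365],None,fx=6,fy=6,interpolation=3);o[:c.shape[0],410:410+c.shape[1]]=c
cv2.imwrite("pics/w3b.png",o)
E
```

```text
head [279.68739801 355.73069204] [340.26448857 121.047874  ] [255.9414141  241.30558665]
collar under [278.52023224 262.49705114] [338.54574722 158.68492727] [257.28338738 247.51563216]
collar top [278.61333698 269.91144319] [338.74276463 154.34983691] [257.1363563 246.8351907]
foot [277.91085464 214.06279398] [336.72995439 198.89932737] [258.56322313 253.43905171]
guide low [278.0758239  227.15891888] [337.33779685 185.38456872] [258.1493546  251.52346018]
[276.91814563 203.67873265]
[ 0.55615648 -0.11452566  0.095     ] [336.42497317 212.37852056] [321.25201655 210.91016632]
```

View pics/w3b.png

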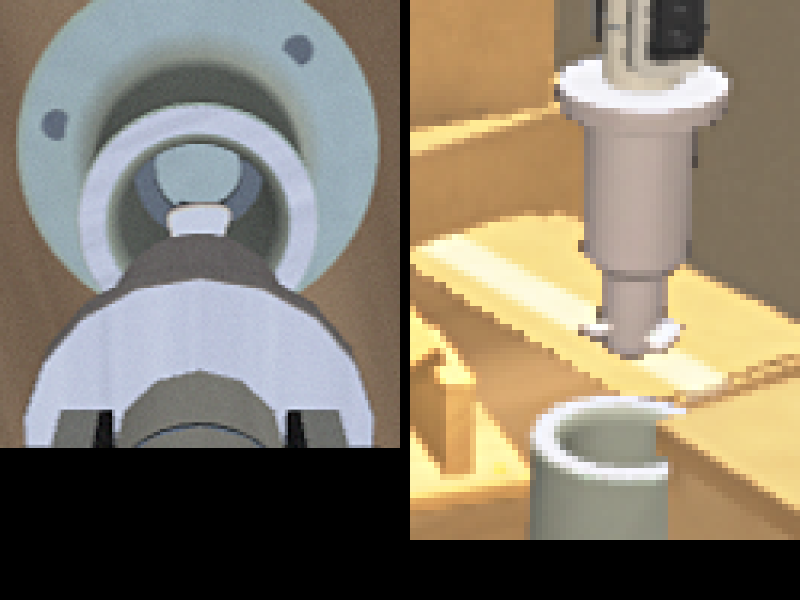

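```bash
python3 - <<'E'
from h import *
import pickle;m=pickle.load(open("m3.pkl","rb"))
d=np.array([np.cos(np.radians(29.3)),np.sin(np.radians(29.3)),0]);n=np.array([-d[1],d[0],0])
for c in([.541,-.123,.095],[.543,-.123,.095]):
  c=np.array(c)
  for r in(.0285,.0215): print(c,r,[px("wrist",c+r*s*d,m).round(1) for s in(1,-1)],[px("wrist",c+r*s*n,m).round(1) for s in(1,-1)])
# side far-left outer edge, and front/back
  th=np.linspace(0,6.28,200);P=np.array([px("side",c+.0285*np.array([np.cos(a),np.sin(a),0])) for a in th]);print(P.min(0),P.max(0))
  P=np.array([px("top",c+.0285*np.array([np.cos(a),np.sin(a),0])) for a in th]);print("top",P.min(0),P.max(0))
# pillar: foot end & lug/collar edges
B=np.array([.5416,-.1234,0]);P=np.array([px("side",B+[.025*np.cos(a),.025*np.sin(a),.2085]) for a in th]);print("collar",P.min(0),P.max(0))
E
```

```text
[ 0.541 -0.123  0.095] 0.0285 [array([277., 166.]), array([276.8, 239.2])] [array([239. , 203.6]), array([314.8, 203.7])]
[ 0.541 -0.123  0.095] 0.0215 [array([277. , 175.5]), array([276.9, 230.7])] [array([248.3, 203.6]), array([305.5, 203.7])]
[321.049221  205.5821624] [351.91085436 219.61342409]
top [240.85908179 237.94544903] [276.53373939 273.55326148]
[ 0.543 -0.123  0.095] 0.0285 [array([278.3, 163.7]), array([278.1, 237.1])] [array([240.2, 201.4]), array([316.2, 201.5])]
[ 0.543 -0.123  0.095] 0.0215 [array([278.3, 173.1]), array([278.1, 228.5])] [array([249.6, 201.4]), array([306.9, 201.5])]
[319.9879997  205.48502301] [350.82548884 219.50234071]
top [240.89036624 236.71263444] [276.54902903 272.28813636]
collar [324.35368005 149.62609896] [353.23154099 159.35726443]
```

```bash
python3 - <<'E'
from h import *
import pickle;m=pickle.load(open("m3.pkl","rb"))
d=np.array([np.cos(np.radians(29.3)),np.sin(np.radians(29.3)),0]);n=np.array([-d[1],d[0],0]);B=np.array([.5416,-.1234,0])
f=lambda r,z,k=d:px("wrist",B+r*k+[0,0,z],m).round(1)
print("head far/near",f(.012,.2705),f(-.012,.2705),"collar far",f(.025,.2085),f(.025,.2005),"guide far",f(.0165,.1495),"core far foot",f(.0105,.1225),f(.0165,.13))
print("sens per mm", f(.026,.2085)-f(.025,.2085), f(.0175,.1495)-f(.0165,.1495))
E
```

```text
head far/near [280.  327.6] [279.6 394.6] collar far [278.8 217.5] [278.7 212.1] guide far [278.2 201. ] core far foot [278.  199.1] [278.  193.1]
sens per mm [ 0.  -2.2] [ 0.  -1.7]
```

```bash
python3 -m jog '[[[0.002,0.0012,-0.005,0,0,0,255],[0.0025,0.0013,-0.015,0,0,0,255],[0.0025,0.0013,-0.022,0,0,0,255],[0.0025,0.0013,-0.028,0,0,0,255],[0.0025,0.0013,-0.034,0,0,0,255],[0.0025,0.0013,-0.04,0,0,0,255],[0.0025,0.0013,-0.04,0,0,0,255]]]'; python3 - <<'E'
from h import *
print(bot.get_obs()["ft_force"],bot.get_obs()["ft_torque"])
E
```

```text
clock: 5.35
eef_pos: [0.5428, -0.1215, 0.1837]
tool_rot: [0.967, 0.253, -0.001, 0.001]
ft_force: [0.6, 0.5, -3.7]
grip_width: 0.0227
[ 0.56852343  0.48392253 -3.71710597] [ 0.04791307  0.02364661 -0.01519615]
```

```bash
python3 -m jog '[[[0,0,-0.006,0,0,0,255],[0,0,-0.012,0,0,0,255],[0,0,-0.018,0,0,0,255],[0,0,-0.024,0,0,0,255],[0,0,-0.03,0,0,0,255],[0,0,-0.03,0,0,0,255]]]'; python3 - <<'E'
from h import *
print(bot.get_obs()["ft_force"],bot.get_obs()["ft_torque"])
E
```

```text
clock: 5.85
eef_pos: [0.5428, -0.1214, 0.1538]
tool_rot: [0.967, 0.253, -0.001, 0.001]
ft_force: [-0.7, 0.9, -4.1]
grip_width: 0.0226
[-0.66009903  0.87900903 -4.05835054] [-0.05102708  0.0702962  -0.00805095]
```

Running free in the bore. Lowering slowly until it touches.

```bash
for i in 1 2; do python3 -m jog '[[[0,0,-0.002,0,0,0,255],[0,0,-0.004,0,0,0,255],[0,0,-0.006,0,0,0,255],[0,0,-0.006,0,0,0,255]]]'; done
```

```text
clock: 6.18
eef_pos: [0.5437, -0.1216, 0.1493]
tool_rot: [0.967, 0.253, 0.0, 0.001]
ft_force: [0.4, -0.3, -2.7]
grip_width: 0.0226
clock: 6.52
eef_pos: [0.5434, -0.1215, 0.143]
tool_rot: [0.967, 0.253, -0.0, 0.001]
ft_force: [-0.2, -0.9, -2.1]
grip_width: 0.0225
```

```bash
for i in 1 2; do python3 -m jog '[[[0,0,-0.002,0,0,0,255],[0,0,-0.004,0,0,0,255],[0,0,-0.004,0,0,0,255]]]'; done
```

```text
clock: 6.77
eef_pos: [0.5435, -0.1216, 0.1391]
tool_rot: [0.967, 0.253, -0.0, 0.001]
ft_force: [-0.3, -0.1, -3.4]
grip_width: 0.0229
clock: 7.02
eef_pos: [0.5435, -0.1215, 0.1351]
tool_rot: [0.967, 0.253, -0.0, 0.001]
ft_force: [0.6, -0.2, -2.5]
grip_width: 0.0224
```

```bash
for i in 1 2; do python3 -m jog '[[[0,0,-0.001,0,0,0,255],[0,0,-0.002,0,0,0,255],[0,0,-0.003,0,0,0,255],[0,0,-0.003,0,0,0,255]]]'; done; python3 - <<'E'
from h import *
t=bot.camera("top");s=bot.camera("side");w=bot.camera("wrist")
o=np.zeros((420,800,3),np.uint8);o[:,:560]=w;c=cv2.resize(s[150:280,290:370],None,fx=3,fy=3,interpolation=3);o[:c.shape[0],560:]=c
cv2.imwrite("pics/w4.png",o)
E
```

```text
clock: 7.35
eef_pos: [0.544, -0.1216, 0.1329]
tool_rot: [0.967, 0.253, 0.001, 0.001]
ft_force: [-0.9, 0.9, -0.9]
grip_width: 0.0224
clock: 7.68
eef_pos: [0.5446, -0.1214, 0.1325]
tool_rot: [0.967, 0.254, 0.002, 0.002]
ft_force: [-4.7, 1.8, 12.7]
grip_width: 0.0225
```

View pics/w4.png

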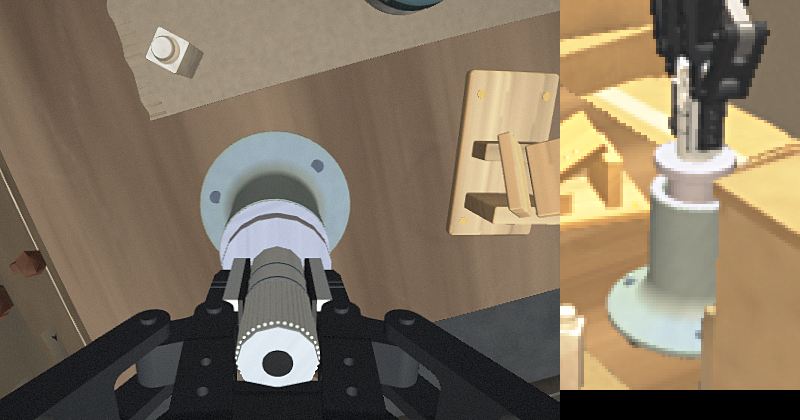

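It rests on the ribs with the collar about 12–15 mm above the mouth and the pillar upright. I'll relieve the load, release, raise to the head and unwind the wrist.

```bash
python3 -m jog '[[[0,0,0.002,0,0,0,255],[0,0,0.003,0,0,0,255],[0,0,0.003,0,0,0,0],[0,0,0.003,0,0,0,0],[0,0,0.003,0,0,0,0],[0,0,0.003,0,0,0,0],[0,0,0.003,0,0,0,0],[0,0,0.012,0,0,0,0],[0,0,0.022,0,0,0,0],[0,0,0.03,0,0,0,0]]]'
python3 -m jog '[[[0,0,0,0,0,6.7,0],[0,0,0,0,0,13.4,0],[0,0,0,0,0,20.1,0],[0,0,0,0,0,26.8,0],[0,0,0,0,0,33.5,0],[0,0,0,0,0,40.2,0],[0,0,0,0,0,46.9,0],[0,0,0,0,0,53.6,0],[0,0,0,0,0,60.3,0],[0,0,0,0,0,67,0]]]'
python3 - <<'E'
from h import *
o=bot.get_obs();print(o["joint_pos"],o["eef_pos"],o["ft_force"])
E
```

```text
clock: 8.67
eef_pos: [0.5442, -0.1217, 0.1611]
tool_rot: [0.967, 0.253, 0.001, 0.002]
ft_force: [-0.0, 0.1, -0.3]
grip_width: 0.0852
clock: 9.5
eef_pos: [0.5444, -0.1218, 0.161]
tool_rot: [0.665, 0.747, 0.001, 0.002]
ft_force: [0.3, 0.1, -0.1]
grip_width: 0.0853
[-2.20408843e-01  3.94691086e-01  1.34377527e-02  1.18485485e+00
  6.84589265e-04  1.23364879e+00] [ 0.5443697  -0.12175804  0.16096913] [ 0.31959898  0.09527103 -0.09575149]
```

```bash
for i in 1 2 3; do python3 -m jog '[[[0,0,0,0,0,6.7,0],[0,0,0,0,0,13.4,0],[0,0,0,0,0,20.1,0],[0,0,0,0,0,26.8,0],[0,0,0,0,0,33.5,0],[0,0,0,0,0,40.2,0],[0,0,0,0,0,46.9,0],[0,0,0,0,0,53.6,0],[0,0,0,0,0,60.3,0],[0,0,0,0,0,67,0]]]' | head -2; done
python3 - <<'E'
from h import *
o=bot.get_obs();print(o["joint_pos"],o["eef_pos"],R.from_quat(o["tool_rot"]).as_matrix().round(4).tolist());m=bot.camera_model("wrist")
w=bot.camera("wrist");cv2.imwrite("pics/w5r.png",w);s=bot.camera("side")
q=np.zeros((420,800,3),np.uint8);q[:,:560]=w;c=cv2.resize(s[150:280,290:370],None,fx=3,fy=3,interpolation=3);q[:c.shape[0],560:]=c
cv2.imwrite("pics/w5.png",q)
for z in(.173,.178,.183): print(z,px("wrist",[.543,-.122,z],m),px("side",[.543,-.122,z]))
import pickle;pickle.dump(m,open("m5.pkl","wb"))
E
```

```text
clock: 10.33
eef_pos: [0.5444, -0.1217, 0.1609]
clock: 11.17
eef_pos: [0.5444, -0.1218, 0.161]
clock: 12.0
eef_pos: [0.5444, -0.1217, 0.161]
[-2.19170158e-01  3.98505848e-01  1.92146813e-02  1.19188986e+00
 -1.61148823e-03 -2.27331250e+00] [ 0.54436509 -0.12174423  0.16095715] [[0.4647, -0.8854, -0.0007], [-0.8854, -0.4647, -0.0015], [0.001, 0.0013, -1.0]]
0.173 [281.71993452 303.67908863] [336.99633244 173.5084192 ]
0.178 [281.9151542  310.83811576] [337.11235225 170.88751788]
0.183 [282.12432861 318.51347532] [337.22914115 168.25127574]
```

View pics/w5.png

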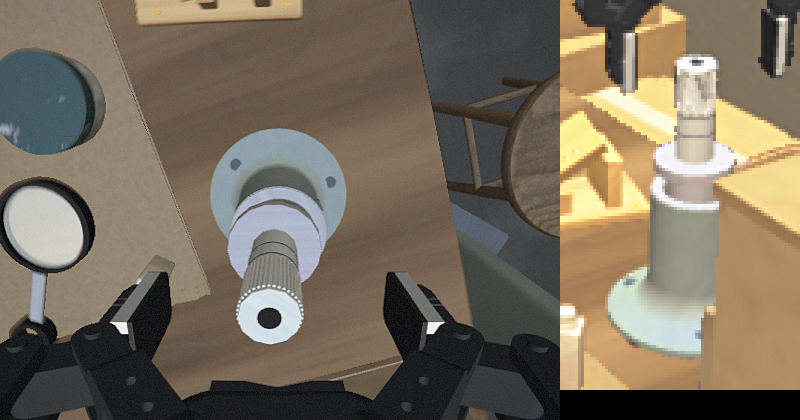

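```bash
python3 - <<'E'
from h import *
import pickle;m=pickle.load(open("m5.pkl","rb"))
for z in(.175,.18): print(onz("wrist",269,317.5,z,m))
print(tri("wrist",(269,317.5),"side",(335.7,170.7)))
print(onz("wrist",276.5,238,.117,m)) # collar top centre approx
E
```

```text
[ 0.54506627 -0.11554132  0.175     ]
[ 0.5464676  -0.11846348  0.18      ]
(array([ 0.54570944, -0.11828969,  0.17948778]), np.float64(0.0012743063660443066))
[ 0.54719396 -0.12583694  0.117     ]
```

```bash
python3 -m jog '[[[-0.0007,0,-0.008,0,0,0,0],[-0.0007,0,-0.008,0,0,0,0],[-0.0007,0,-0.008,0,0,0,255],[-0.0007,0,-0.008,0,0,0,255],[-0.0007,0,-0.008,0,0,0,255],[-0.0007,0,-0.008,0,0,0,255],[-0.0007,0,-0.008,0,0,0,255],[-0.0007,0,-0.008,0,0,0,255],[-0.0007,0,-0.008,0,0,0,255],[-0.0007,0,-0.008,0,0,0,255]]]'
python3 -m jog '[[[0,0,0,0,0,0,255],[0,0,0,0,0,-3,255],[0,0,-0.0003,0,0,-6,255],[0,0,-0.0006,0,0,-9,255],[0,0,-0.0009,0,0,-12,255],[0,0,-0.0012,0,0,-15,255],[0,0,-0.0015,0,0,-18,255],[0,0,-0.0018,0,0,-20,255],[0,0,-0.0018,0,0,-20,255]]]'
python3 - <<'E'
from h import *
o=bot.get_obs();print(o["ft_torque"],o["ft_force"])
E
```

```text
clock: 12.93
eef_pos: [0.5433, -0.1216, 0.1519]
tool_rot: [0.854, -0.52, -0.001, 0.001]
ft_force: [0.2, -0.7, 1.3]
grip_width: 0.0229
clock: 13.68
eef_pos: [0.5433, -0.122, 0.1502]
tool_rot: [0.751, -0.661, -0.001, 0.001]
ft_force: [-0.2, -0.8, 2.6]
grip_width: 0.0226
[-0.18925151  0.13852154 -0.0294581 ] [-0.24552394 -0.78554616  2.63832524]
```

```bash
python3 -m jog '[[[0,0,-0.0005,0,0,-5,255],[0,0,-0.0009,0,0,-10,255],[0,0,-0.0014,0,0,-15,255],[0,0,-0.0018,0,0,-20,255],[0,0,-0.0023,0,0,-25,255],[0,0,-0.0027,0,0,-30,255],[0,0,-0.0032,0,0,-35,255],[0,0,-0.0036,0,0,-40,255],[0,0,-0.0036,0,0,-40,255]]]'
python3 - <<'E'
from h import *
o=bot.get_obs();print(o["ft_torque"],o["ft_force"],o["joint_pos"][5])
E
```

```text
clock: 14.43
eef_pos: [0.5432, -0.1219, 0.1463]
tool_rot: [-0.48, 0.877, 0.001, -0.001]
ft_force: [0.7, 0.9, 2.4]
grip_width: 0.0227
[-0.20879949  0.10611817 -0.03746728] [0.65844027 0.86691258 2.43492228] -1.221447557579512
```

```bash
python3 -m jog '[[[0,0,-0.0005,0,0,-5,255],[0,0,-0.0009,0,0,-10,255],[0,0,-0.0014,0,0,-15,255],[0,0,-0.0018,0,0,-20,255],[0,0,-0.0023,0,0,-25,255],[0,0,-0.0027,0,0,-30,255],[0,0,-0.0032,0,0,-35,255],[0,0,-0.0036,0,0,-40,255],[0,0,-0.0036,0,0,-40,255]]]'
python3 - <<'E'
from h import *
o=bot.get_obs();print(o["ft_torque"],o["ft_force"],o["joint_pos"][5])
E
python3 -m jog '[[[0,0,-0.0005,0,0,-5,255],[0,0,-0.0009,0,0,-10,255],[0,0,-0.0014,0,0,-15,255],[0,0,-0.0018,0,0,-20,255],[0,0,-0.0018,0,0,-20,255]]]'
python3 - <<'E'
from h import *
o=bot.get_obs();print(o["ft_torque"],o["ft_force"],o["joint_pos"][5])
E
```

```text
clock: 15.18
eef_pos: [0.5428, -0.1217, 0.1423]
tool_rot: [-0.151, 0.988, 0.001, -0.0]
ft_force: [0.5, -0.8, 1.4]
grip_width: 0.0227
[-0.16306227  0.05689485 -0.08253326] [ 0.50014435 -0.76488102  1.41431604] -0.5259155999884968
clock: 15.6
eef_pos: [0.5422, -0.1212, 0.1395]
tool_rot: [0.022, 1.0, 0.002, -0.001]
ft_force: [-0.1, 0.6, -3.4]
grip_width: 0.0223
[-0.03848932  0.03263098  0.04353532] [-0.0558887   0.59779556 -3.3598273 ] -0.17828182329391945
```

```bash
for i in 1 2; do python3 -m jog '[[[0,0,-0.0006,0,0,-5,255],[0,0,-0.0011,0,0,-10,255],[0,0,-0.0016,0,0,-15,255],[0,0,-0.0021,0,0,-20,255],[0,0,-0.0021,0,0,-20,255]]]'
python3 - <<'E'
from h import *
o=bot.get_obs();print(o["ft_torque"],o["ft_force"],o["eef_pos"],o["joint_pos"][5])
E
done
python3 - <<'E'
from h import *
w=bot.camera("wrist");s=bot.camera("side")
q=np.zeros((420,800,3),np.uint8);q[:,:560]=w;c=cv2.resize(s[150:280,290:370],None,fx=3,fy=3,interpolation=3);q[:c.shape[0],560:]=c
cv2.imwrite("pics/w6.png",q)
E
```

```text
clock: 16.02
eef_pos: [0.5424, -0.1214, 0.1378]
tool_rot: [0.195, 0.981, 0.001, -0.001]
ft_force: [0.7, -1.2, -3.4]
grip_width: 0.0229
[-0.04474663 -0.02269608 -0.0212984 ] [ 0.665512   -1.16417698 -3.35626826] [ 0.54243346 -0.12135856  0.13775828] 0.17001532969924318
clock: 16.43
eef_pos: [0.544, -0.1209, 0.1375]
tool_rot: [0.361, 0.932, 0.002, 0.002]
ft_force: [0.5, 3.5, 2.1]
grip_width: 0.0225
[ 0.47216316 -0.18880844  0.05698937] [0.51447259 3.4610974  2.09215231] [ 0.54403667 -0.12088334  0.13746287] 0.5185988209718806
```

View pics/w6.png

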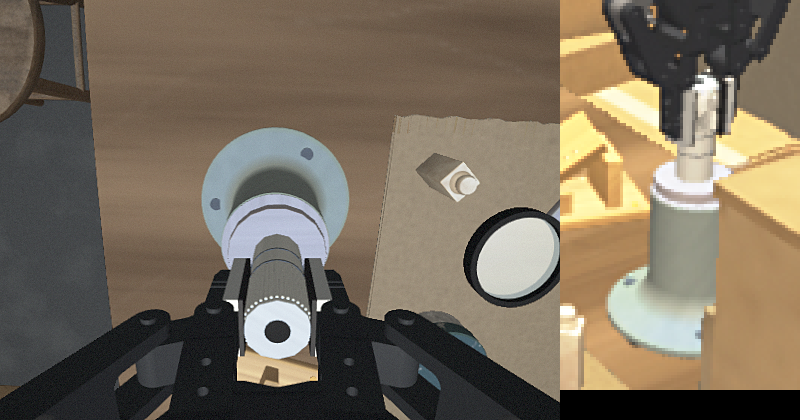

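About 4 mm of gap seems left between collar and rim in the side view (crop near (690,195)). Turning on.

```bash
for i in 1 2; do python3 -m jog '[[[0,0,-0.0005,0,0,-5,255],[0,0,-0.0009,0,0,-10,255],[0,0,-0.0014,0,0,-15,255],[0,0,-0.0018,0,0,-20,255],[0,0,-0.0018,0,0,-20,255]]]'
python3 - <<'E'
from h import *
o=bot.get_obs();print(o["ft_torque"],o["ft_force"],o["eef_pos"],o["joint_pos"][5])
E
done
```

```text
clock: 16.95
eef_pos: [0.5439, -0.1204, 0.1372]
tool_rot: [0.518, 0.856, 0.002, 0.002]
ft_force: [-2.1, 6.4, 12.7]
grip_width: 0.023
[0.85170977 0.63221477 0.51116085] [-2.06534265  6.4143661  12.68368589] [ 0.54393537 -0.12035277  0.1371824 ] 0.8686555107671822
clock: 17.37
eef_pos: [0.5443, -0.1225, 0.1368]
tool_rot: [0.66, 0.751, 0.001, 0.004]
ft_force: [-3.6, 1.8, 18.5]
grip_width: 0.0225
[ 0.21643025  1.13673916 -0.65864261] [-3.57757301  1.79653605 18.52346562] [ 0.54430887 -0.12253548  0.13682737] 1.2209005818756036
```

```bash
python3 - <<'E'
from h import *
s=bot.camera("side");w=bot.camera("wrist");cv2.imwrite("pics/s7.png",s);cv2.imwrite("pics/w7.png",w)
C=np.array([.5436,-.122,0]);th=np.linspace(0,6.28,200)
def ell(r,z): P=np.array([px("side",C+[r*np.cos(a),r*np.sin(a),z]) for a in th]);return P.min(0).round(1),P.max(0).round(1)
for r,z in((.0285,.095),(.025,.095),(.025,.103),(.025,.098),(.025,.106)): print(r,z,ell(r,z))
# place grip on screen
o=np.zeros((600,800,3),np.uint8);c=cv2.resize(s[185:235,310:356],None,fx=10,fy=10,interpolation=0);o[:c.shape[0],:c.shape[1]]=c
c=cv2.resize(w[180:270,205:350],None,fx=2.3,fy=2.3,interpolation=3);o[:c.shape[0],462:462+c.shape[1]]=c
w6=cv2.imread("pics/w6.png")[180:350,205:350];c=cv2.resize(w6,None,fx=1.9,fy=1.9);o[250:250+c.shape[0],462:462+c.shape[1]]=c
cv2.imwrite("pics/v7.png",o)
E
```

```text
0.0285 0.095 (array([319.6, 205.7]), array([350.4, 219.7]))
0.025 0.095 (array([321.5, 206.5]), array([348.5, 218.8]))
0.025 0.103 (array([321.6, 202.7]), array([348.8, 214.9]))
0.025 0.098 (array([321.5, 205.1]), array([348.6, 217.3]))
0.025 0.106 (array([321.6, 201.3]), array([348.8, 213.4]))
```

View pics/v7.png

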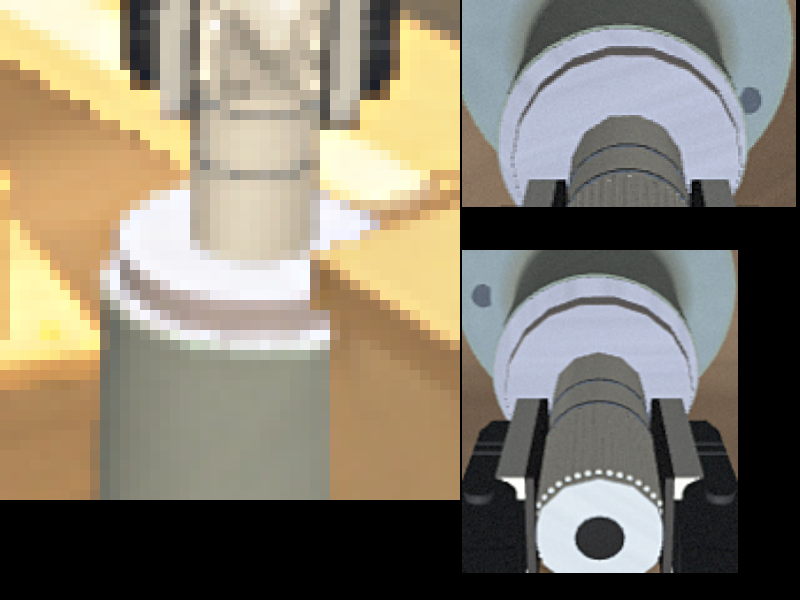

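Collar top edge at row 215.0, against 214.9 predicted for flush, and the rim ring shows evenly under it. Force and torque have risen, so it is seated. Easing off, releasing and backing away.

```bash
python3 -m jog '[[[0,0,0,0,0,-5,255],[0,0,0.001,0,0,-8,255],[0,0,0.002,0,0,-8,255],[0,0,0.002,0,0,-8,0],[0,0,0.002,0,0,-8,0],[0,0,0.002,0,0,-8,0],[0,0,0.002,0,0,-8,0],[0,0,0.002,0,0,-8,0],[0,0,0.002,0,0,-8,0],[0,0,0.01,0,0,-8,0]]]'
python3 -m jog '[[[0,0,0.02,0,0,0,0],[0,0,0.05,0,0,0,0],[0,0,0.08,0,0,0,0],[0,0,0.1,0,0,0,0],[-0.04,-0.03,0.1,0,0,0,0],[-0.04,-0.03,0.1,0,0,0,0],[-0.04,-0.03,0.1,0,0,0,0]]]'
python3 - <<'E'
from h import *
s=bot.camera("side");m=bot.camera_model("wrist");w=bot.camera("wrist");t=bot.camera("top")
o=np.zeros((600,800,3),np.uint8);o[:420,:560]=w
c=cv2.resize(s[160:230,305:353],None,fx=5,fy=5,interpolation=0);o[:350,560:]=c
c=cv2.resize(t[130:300,90:380],None,fx=1,fy=1);o[425:595,:290]=c
cv2.imwrite("pics/v8.png",o)
C=np.array([.5436,-.122,0])
for z in(.095,.103,.165): print(z,px("wrist",C+[0,0,z],m),px("side",C+[0,0,z]))
import pickle;pickle.dump(m,open("m8.pkl","wb"));cv2.imwrite("pics/w8.png",w)
E
```

```text
clock: 18.3
eef_pos: [0.5418, -0.1213, 0.1414]
tool_rot: [0.711, 0.703, -0.0, -0.001]
ft_force: [0.3, -0.6, 0.3]
grip_width: 0.0853
clock: 18.88
eef_pos: [0.5015, -0.1527, 0.2441]
tool_rot: [0.712, 0.702, 0.001, 0.001]
ft_force: [0.6, 1.0, -0.0]
grip_width: 0.0855
0.095 [328.2418835  158.19635827] [334.95837616 212.48397792]
0.103 [329.69389867 159.74236117] [335.12524355 208.63885045]
0.165 [344.42524602 175.45283731] [336.47732563 177.64363858]
```

View pics/v8.png

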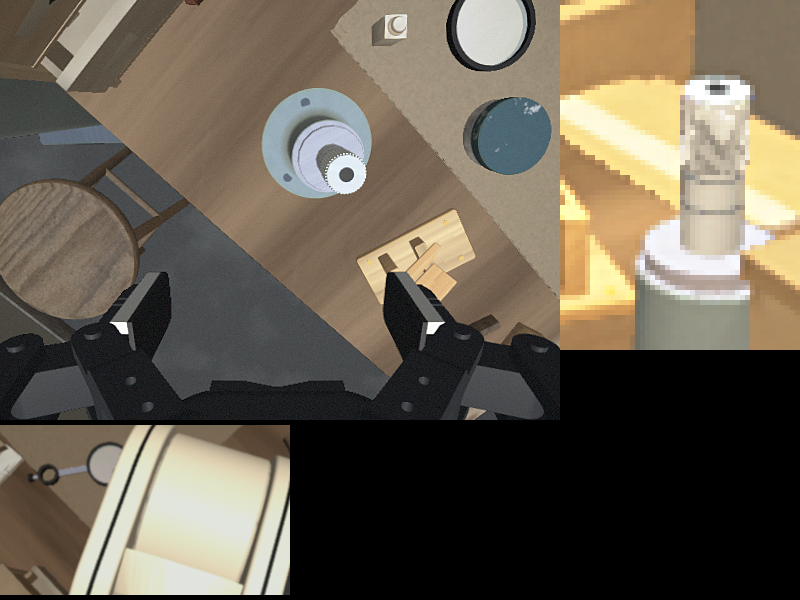

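Last view: side-view head end at (336.4,177.4), predicted (336.5,177.6) for flush and upright. Wrist-view head at (346.5,174.5), predicted (344.4,175.5). The gripper is clear, and the blank, lens and tin are undisturbed. Handing in.

```bash
python3 -c "
from workcell import bot
print(bot.get_obs()['clock'],bot.job_done())"
```

```text
the job is handed in; nothing more can be done
19.0333 None
```

The pillar is screwed into the magnifier's foot, flush and upright as far as the cameras show. The job was handed in at 19 s.

**What I did:** I took the pillar from its rest by the shank, turned it upright and lowered it until it met the thread ribs, about 13 mm short of flush. I let go there, unwound the wrist and took it afresh by the head. I then turned it about 208° clockwise while following it down, released it and backed away.

**Last checks:**
- **Flush:** the collar's top edge sits at image row 215.0, against 214.9 predicted for flush. The pillar stopped sinking over the last 40° of turning, and the upward force rose to about 18 N.
- **Upright:** after release, the head's position matches the upright, seated prediction to about 0.2 px in the side view and 2 px in the wrist view.
- **Surroundings:** the gripper touches nothing. The lens, tin and stone look undisturbed; I judged that by eye and did not measure them.

**What disagreed or stayed unclear:**
- My first estimate of the socket position was about 3 mm off; I corrected it before inserting.
- The pillar leaned about 3° while it was free in the socket, and straightened as it was screwed in.
- The twisting-moment reading changed sign during the last turns. The grip probably slipped a little once the collar had seated.
- Flushness is only known to about half a millimetre from the images.

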